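Stir stick into the latch canister, leaning away from the latch

ROBOT

A 6-joint arm with a two-finger parallel gripper is mounted at the origin on the work surface. World frame = base frame: x ahead of the robot, y to its left, z up, the work surface at z = 0. Lengths are in m, angles in rad, forces in N, time in s.
With the tool pointing down it reaches from about 0.3 to 0.775 m from the base axis. Payload 14.6 kg.
Tool frame: the origin (TCP) lies midway between the tips of the shut fingers; the grasp point (between the pads) lies 19 mm behind it (ctrl.pinch_z is the distance from the TCP to the grasp point, in m); z points along the fingers, y is the line along which they close (so a half turn about z gives the same grasp; the last joint's range is limited). The gripper opens to 94 mm and grips with 3 to 60 N. Pads are 16 mm wide; open, the fingers measure 119 mm over their backs; the gripper's body (75 mm by 177 mm) begins 78 mm behind the grasp point.
Start: joints at [1.098, 0.3, 1.521, -0, 1.321, -0.067], TCP at [0.217, 0.505, 0.171] pointing down, gripper open.
Joint ranges: [-3.03, 3.03], [-0.79, 2.21], [0.23, 2.52], [-1.04, 4.18], [0, 3.07], [-2.55, 2.55]. Speed limits (rad/s): [2.22, 2.22, 2.57, 3.14, 3.14, 3.14].

INTERFACE

Orientations are given as [roll, pitch, yaw] about the fixed x, y, z axes, in that order (R = Rz(yaw) Ry(pitch) Rx(roll)).
In Python, from station import ctrl gives the robot as it stands.
- The arm moves only by the tool jog_arm, never from a script. Its argument "motion" is a list of rows, each a list of 7 numbers: the shift along the tool's x, y, z in m, then the turn, a rotation vector about the tool's x, y, z in rad, then the opening, from -1 (shut) to 1 (fully open). In form: [[tx, ty, tz, rx, ry, rz, gripper], ...]. A call has 1 to 5 rows; each row shifts and turns the commanded pose from where the row before left it, along the tool's axes as they then stand; what a row does not reach is not made up. A row lasts 1/10 s, in which the tool goes at most 50 mm and 8.59 degrees, less where a joint would pass 70% of its speed; a pose out of reach is approached as far as the arm can. A call is refused whole if a number of a shift passes 0.05 or a number of a turn 0.15, either way. A call with a gripper value outside its range is refused whole. The fingers move at their own pace and stop on an object; "squeeze" is the grip in N (left out, the last holds). Time passes only in rows, so rows that do not move let the fingers close. It gives the time, the measured TCP pose, the force, the opening and the grip force at its end, in the units of the state.
- ctrl.get_obs(): the state, without advancing time (a new reading comes with each control period).
- ctrl.camera(name): name is "side" or "top" or "wrist"; returns the picture (480x640x3 uint8, red, green, blue); there is no depth.
- ctrl.camera_model(name): a dict with "intrinsics" (3x3 intrinsics, pixels), "rvec" (rotation vector, rad) and "tvec" (3), from world to camera coordinates, as OpenCV has them. Camera axes: x right, y down, z forward; pixel columns grow to the right and rows downward; lengths in m; the calibration is good to about 2 mm. The wrist camera is an equidistant fisheye: a pixel r from the principal point sees the ray r / f radians off the axis. A picture is of the moment at which its call begins: read the wrist's pose just before it. camera_model takes no time and is no camera call; for the wrist camera it gives the pose at the moment of the call.
- ctrl.hand_in(): hands the job in; it is judged then, once.
The state is a dict: "time_s": time; "qpos": joint angles; "joint_vel": joint speeds; "tau": joint torques, N m; "ee_pos": TCP position; "eef_rot": TCP orientation; "force": force on the tool from outside, world axes, zero at the start; "moment": the same for the moment, N m; "grip_width": finger opening in m; "grip_force": force on a finger pad.
Only numpy, scipy, OpenCV 4.12 (cv2) and the standard library are available. Lean on these libraries where they do the work, as an engineer would, in place of code of your own. Each camera call takes 0.05 s, during which the arm holds its last target. There are 200 camera calls.

TASK

Take the long plain stirring stick out of the wooden drying block and lower it foot first into the open steel canister with the toggle latch, right down to the bottom before you let go, so that it ends up leaning against the rim on the side straight across from the latch and the latch stays free. Leave the canister standing upright where it is, and leave the two short utensils in the block.

Things in the scene. Friction and masses are not known exactly. Their poses are not given: they have to be found in the camera images.
- spurtle: Long stirring stick: plain round bamboo rod, 220 mm long, 12 mm thick throughout, 30 g; the tallest of three wooden utensils standing in a fixed wooden drying block. It stands 45 mm deep in any one of the block's three holes (each 15 mm square, floor 10 mm above the worktop), leans up to 3 degrees there and pulls straight up. Origin: centre of its foot; z axis runs up the rod.
- spurtle_top (a point): Centre of the top end of the long stick, 220 mm from its foot. (The drying block it stands in is 62 x 175 mm, 55 mm high; its three holes lie in one straight row along its length, 58 mm apart.)
- canister: Open deep round steel canister, lid off, loose, 0.5 kg: outside 84 mm wide, 110 mm high; wall 3 mm, so 78 mm wide inside; inner floor 5 mm above the worktop. A toggle latch (plate, lever, wire bail, 36 mm wide) juts out on one side to 80 mm from the axis, below the rim. Origin: centre of the underside; z up; x points to the latch, so the rim to lean on is at -x.
- spoon: Short wooden spoon, 130 mm long, standing handle down in another hole of the block, its 34 mm wide egg-shaped head up, top 140 mm above the worktop. Origin: centre of the handle's lower end; z up along it. Stays in the block.
- spreader: Short wooden spreader, 130 mm long, standing handle down in the remaining hole of the block, its flat blade (26 mm wide, 7 mm thick) up, top 140 mm above the worktop. Origin: centre of the handle's lower end; z up along it. Stays in the block.
Mind the look-alikes: they are no part of the job. What is shaped like the canister but red is not meant.

How it is judged:
By the outcome, as a careful person would: the job done as asked, in the order asked, and still so for the second after the job is handed in, with the robot touching nothing.
It also fails if it takes over 40 s, if anything falls off the work surface, if the arm or the gripper's body presses on something with over 40 N, if the wrist force passes 120 N, or if a joint passes its speed limit or range.

## Working session

There is one attempt and no reset: what is moved stays moved. The work goes in short steps, Python scripts to look and compute and a tool call to move; the robot and the scene stay as the last step left them, time stands still between calls to the robot, and variables do not carry over. Pictures are saved under pics/ and viewed, at most 10 in all, crops included, and the job is handed in when it is done.

Besides the shell and the picture viewer there is one more tool, called after "Call:" as a command line: name --pt "numbers of a row" for each row, then --argument value for the rest. jog_arm: Moves the arm, as the interface text tells. Its arguments: {"type":"object","properties":{"motion":{"type":"array"},"squeeze":{"type":"number"}},"required":["motion"]}

```bash
mkdir -p pics; cat > h.py <<'E'
import numpy as np, cv2
from station import ctrl
def save(n,f):
    im=ctrl.camera(n); cv2.imwrite(f,im[:,:,::-1]); return im
def ray(n,u,v):
    m=ctrl.camera_model(n);K=np.array(m["intrinsics"]);R=cv2.Rodrigues(np.array(m["rvec"],float))[0];t=np.array(m["tvec"],float).ravel()
    x=np.array([(u-K[0,2])/K[0,0],(v-K[1,2])/K[1,1]])
    if n=="wrist":
        r=np.hypot(*x);d=np.r_[x/max(r,1e-9)*np.sin(r),np.cos(r)]
    else: d=np.r_[x,1]
    return -R.T@t, R.T@d/np.linalg.norm(d)
def plane(n,u,v,z):
    o,d=ray(n,u,v);return o+d*(z-o[2])/d[2]
def tri(a,b):
    (o1,d1),(o2,d2)=ray(*a),ray(*b)
    s=np.linalg.lstsq(np.c_[d1,-d2],o2-o1,rcond=None)[0]
    p,q=o1+d1*s[0],o2+d2*s[1];return (p+q)/2,np.linalg.norm(p-q)
def proj(n,p):
    m=ctrl.camera_model(n);return cv2.projectPoints(np.array(p,float).reshape(-1,1,3),np.array(m["rvec"],float),np.array(m["tvec"],float),np.array(m["intrinsics"]),None)[0][:,0]
E
python3 - <<'E'
from h import *
for n in("side","top"):
    save(n,f"pics/{n}0.png"); print(n,ray(n,320,240))
print(ctrl.get_obs())
E
```

```text
side (array([ 0.42328252, -0.69280623,  0.75093054]), array([ 0.18135512,  0.7444781 , -0.64254391]))
top (array([ 0.43889307, -0.02817351,  1.2607684 ]), array([ 0.1298793 ,  0.00897284, -0.99148921]))
{'time_s': 0.1, 'qpos': array([ 1.09837008e+00,  3.00414624e-01,  1.52154344e+00,  8.70756184e-06,
        1.32070935e+00, -6.66113116e-02]), 'joint_vel': array([ 1.14636981e-03,  1.02170410e-05, -1.60327171e-03, -1.70533507e-03,
        2.28074587e-03, -4.94322189e-04]), 'tau': array([ 4.18308537e-04, -5.32650447e+01, -3.53278077e+01,  7.09770690e-02,
        2.35407829e-02, -8.38768142e-05]), 'ee_pos': array([0.21699796, 0.50507201, 0.17053326]), 'eef_rot': array([-3.14052085e+00, -7.99533684e-05,  2.73577551e+00]), 'force': array([-0.73858308,  0.29398178, -0.52350787]), 'moment': array([ 0.06148544, -0.03983787,  0.05252393]), 'grip_force': 0.0, 'grip_width': 0.09374993185368671}
```

View pics/side0.png

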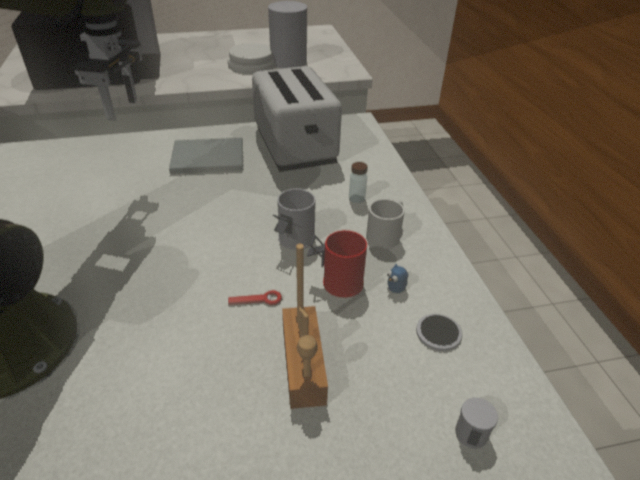

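View pics/top0.png

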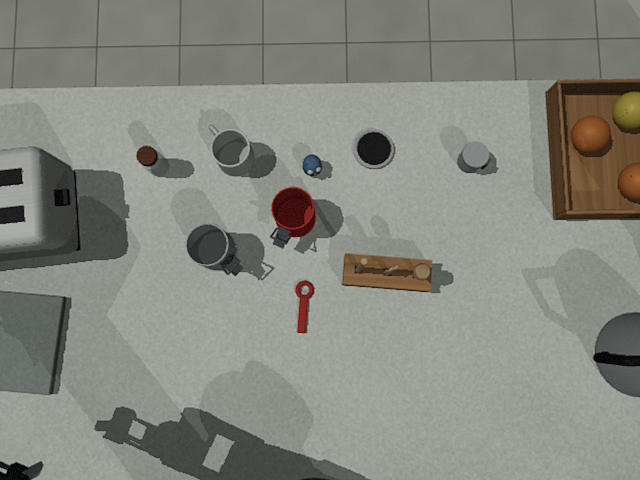

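```bash
python3 - <<'E'
from h import *
t=ctrl.camera("top");s=ctrl.camera("side")
a=cv2.resize(t[190:310,170:450],None,fx=2.8,fy=2.8,interpolation=2)
b=cv2.resize(s[170:260,255:420],None,fx=2.8,fy=2.8,interpolation=2); c=cv2.resize(s[230:420,270:340],None,fx=1.35,fy=1.35)
o=np.zeros((600,790,3),np.uint8); o[:a.shape[0],:784]=a[:, :784]
o[340:340+b.shape[0],:b.shape[1]]=b[:260]
o[338:338+c.shape[0],500:500+c.shape[1]]=c
cv2.imwrite("pics/c1.png",o[:,:,::-1])
print(ray("top",320,240),proj("top",[[.4,.3,0],[.5,.3,0],[.4,.2,0]]), ctrl.camera_model("wrist"))
# block top outline
hsv=cv2.cvtColor(t,cv2.COLOR_RGB2HSV)
m=cv2.inRange(hsv,(5,90,60),(20,255,255));m[:,:330]=0;m[:,440:]=0;m[:240]=0;m[300:]=0
cs=cv2.findContours(m,0,1)[0];c=max(cs,key=cv2.contourArea);r=cv2.minAreaRect(c);print(r)
for p in cv2.boxPoints(r):print(p,plane("top",*p,.055))
E
```

```text
(array([ 0.43889307, -0.02817351,  1.2607684 ]), array([ 0.1298793 ,  0.00897284, -0.99148921])) [[167.88386771 339.76149604]
 [168.9208358  291.26583593]
 [216.16493328 339.24572456]] {'intrinsics': array([[371.64829954,   0.        , 325.83820715],
       [  0.        , 371.64829954, 244.59601086],
       [  0.        ,   0.        ,   1.        ]]), 'rvec': array([-2.43012948, -1.60051152, -0.21652217]), 'tvec': array([-0.55060312, -0.02767376,  0.39045468])}
((387.1914367675781, 272.06488037109375), (88.26138305664062, 31.2394962310791), 4.68589973449707)
[341.93222 284.02722] [ 0.50776676 -0.06000642  0.055     ]
[344.48428 252.89217] [ 0.57013115 -0.06611551  0.055     ]
[432.45065 260.10254] [ 0.55347372 -0.24177142  0.055     ]
[429.8986 291.2376] [ 0.49142465 -0.23451952  0.055     ]
```

View pics/c1.png

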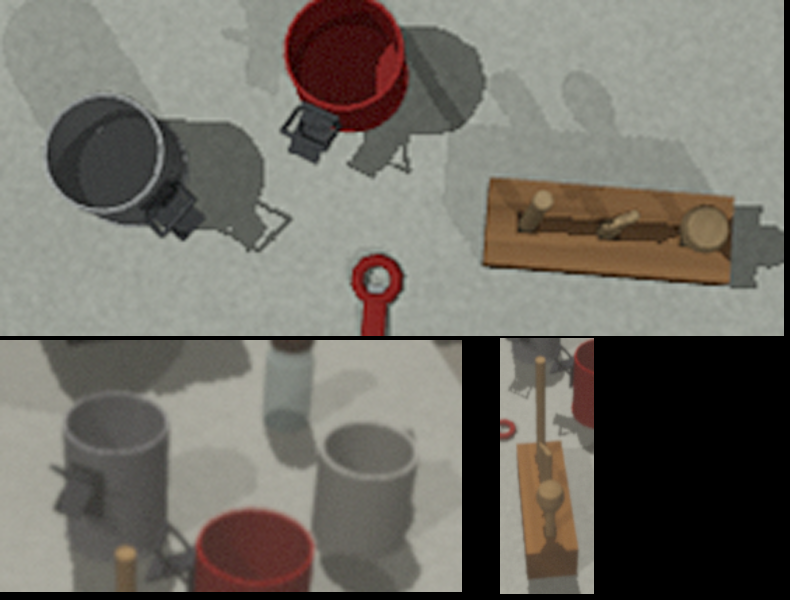

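The crop shows three canister-like things. In the top view, the steel one with the toggle latch is at (208,245), the red one at (293,212), and the plain mug with a handle at (231,150). I choose the steel one, whose latch is at about (233,265). The block holds three utensils: the round stick, with its top end at top (364,261) and side (299.6,245.7), the spreader at (392,269), and the spoon at (422,271). I choose the tall rod in the end hole.

```bash
python3 - <<'E'
from h import *
p,e=tri(("top",363.9,261.4),("side",299.6,245.7));print("sticktop",p,e)
print("at z=.23",plane("top",363.9,261.4,.23),plane("side",299.6,245.7,.23))
C=np.array([.5307,-.1506]);ax=np.array([.0165,.1755])/.1763;print("hole",C+.058*ax)
c=plane("top",207.9,244.8,.11);print("can rim centre",c)
L=lambda x,y:(170+x/2.8,190+y/2.8)
for z in(.07,.09):
  l=plane("top",*L(176,210),z);d=c-l;print("latch",l,np.hypot(*d[:2]),np.arctan2(d[1],d[0]))
# side rim check: crop (116,423)
print(plane("side",255+116/2.8,170+(423-340)/2.8,.11))
E
```

```text
sticktop [ 0.5361175  -0.09374205  0.2273894 ] 0.00031691677285226237
at z=.23 [ 0.53602985 -0.09359308  0.23      ] [ 0.53539537 -0.09673157  0.23      ]
hole [ 0.53612825 -0.09286319]
can rim centre [0.58301744 0.19805277 0.11      ]
latch [0.54707771 0.1558267  0.07      ] 0.05545002761813797 0.8656485188599089
latch [0.54526065 0.15273626 0.09      ] 0.05898442012081126 0.8761488431272584
[0.58356174 0.19404814 0.11      ]
```

Call:
jog_arm --pt "0 0 -0.03 0 0 0.14 1" --pt "0 0 -0.03 0 0 0.14 1" --pt "0 0 -0.03 0 0 0.14 1" --pt "0 0 -0.02 0 0 0.14 1" --pt "0 0 0 0 0 0.14 1"

```text
time_s: 0.7
ee_pos: [0.2174, 0.506, 0.284]
eef_rot: [3.138, -0.003, 2.03]
force: [0.2, 0.5, 0.3]
grip_width: 0.094
grip_force: 0.0
```

Call:
jog_arm --pt "0 0 0 0 0 0.14 1" --pt "0 0 0 0 0 0.14 1" --pt "0 0 0 0 0 0.14 1" --pt "0 0 0 0 0 0.14 1" --pt "0 0 0 0 0 0.14 1"

```text
time_s: 1.2
ee_pos: [0.2171, 0.5053, 0.2809]
eef_rot: [-3.142, 0.0, 1.33]
force: [0.7, 0.1, -0.6]
grip_width: 0.0942
grip_force: 0.0
```

Call:
jog_arm --pt "0 0 0 0 0 0.14 1" --pt "0 0 0 0 0 0.14 1" --pt "0 0 0 0 0 0.14 1" --pt "0 0 0 0 0 0.046 1" --pt "0 0 0 0 0 0 1"

```text
time_s: 1.7
ee_pos: [0.2171, 0.5053, 0.2809]
eef_rot: [3.142, 0.0, 0.869]
force: [0.5, 0.3, -0.1]
grip_width: 0.0941
grip_force: 0.0
```

Call:
jog_arm --pt "-0.0126 0.0315 0 0 0 0 1" --pt "-0.0126 0.0315 0 0 0 0 1" --pt "-0.0126 0.0315 0 0 0 0 1" --pt "-0.0126 0.0315 0 0 0 0 1" --pt "-0.0126 0.0315 0 0 0 0 1"

```text
time_s: 2.2
ee_pos: [0.2972, 0.3543, 0.281]
eef_rot: [3.142, -0.0, 0.872]
force: [0.6, 1.5, -0.2]
grip_width: 0.094
grip_force: 0.0
```

Call:
jog_arm --pt "-0.0126 0.0315 0 0 0 0 1" --pt "-0.0126 0.0315 0 0 0 0 1" --pt "-0.0126 0.0315 0 0 0 0 1" --pt "-0.0126 0.0315 0 0 0 0 1" --pt "-0.0126 0.0315 0 0 0 0 1"

```text
time_s: 2.7
ee_pos: [0.3769, 0.2046, 0.2811]
eef_rot: [3.142, -0.0, 0.872]
force: [-0.2, -0.8, -0.5]
grip_width: 0.0942
grip_force: 0.0
```

Call:
jog_arm --pt "-0.0126 0.0315 0 0 0 0 1" --pt "-0.0126 0.0315 0 0 0 0 1" --pt "-0.0126 0.0315 0 0 0 0 1" --pt "-0.0126 0.0315 0 0 0 0 1" --pt "-0.0126 0.0315 0 0 0 0 1"

```text
time_s: 3.2
ee_pos: [0.4567, 0.0548, 0.2811]
eef_rot: [3.142, -0.0, 0.872]
force: [0.3, 1.0, -0.1]
grip_width: 0.0939
grip_force: 0.0
```

Call:
jog_arm --pt "-0.0126 0.0315 0 0 0 0 1" --pt "-0.0126 0.0315 0 0 0 0 1" --pt "-0.0126 0.0315 0 0 0 0 1" --pt "-0.0126 0.0315 0 0 0 0 1" --pt "0 0 0 0 0 0 1"

```text
time_s: 3.7
ee_pos: [0.5208, -0.0664, 0.2801]
eef_rot: [-3.141, 0.001, 0.869]
force: [-0.3, 0.3, 0.0]
grip_width: 0.0943
grip_force: 0.0
```

Call:
jog_arm --pt "-0.0108 0.029 0 0 0 0 1" --pt "0 0 0 0 0 0 1" --pt "0 0 0 0 0 0 1"

```text
time_s: 4.0
ee_pos: [0.535, -0.0902, 0.2808]
eef_rot: [-3.141, 0.0, 0.87]
force: [0.1, 1.3, -0.2]
grip_width: 0.0939
grip_force: 0.0
```

```bash
python3 - <<'E'
from h import *
save("wrist","pics/w1.png")
m=ctrl.camera_model("wrist");R=cv2.Rodrigues(m["rvec"])[0]
def pw(p):
    q=R@p+m["tvec"];th=np.arctan2(np.hypot(q[0],q[1]),q[2]);K=m["intrinsics"];return K[:2,2]+K[0,0]*th*q[:2]/np.hypot(q[0],q[1])
print(pw(np.array([.536,-.0935,.23])),pw(np.array([.536,-.093,.055])),pw(np.array([.536,-.0935,.19])),ctrl.get_obs()["ee_pos"])
E
```

```text
[329.97962754 254.21093982] [328.14232805 211.80631738] [329.47506896 240.58193445] [ 0.53495963 -0.08983316  0.2810308 ]
```

View pics/w1.png

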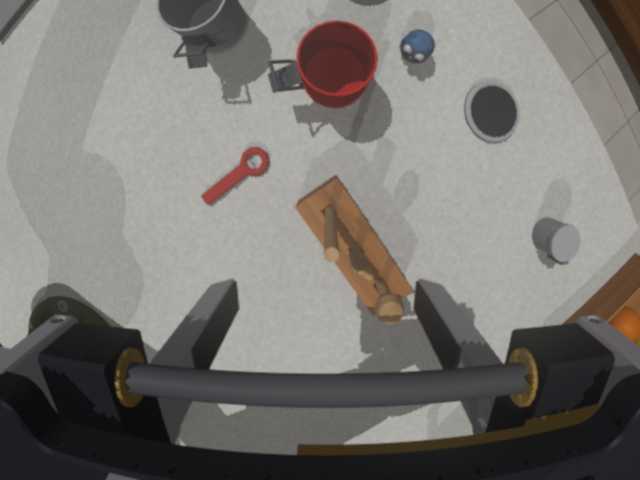

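The wrist view shows the stick's top at (332,254), within 2 px of the prediction and between the fingers. The steel latched canister is at (200,20). I descend and grip.

Call:
jog_arm --pt "-0.002 0.003 0 0 0 0 1" --pt "0 0 0.03 0 0 0 1" --pt "0 0 0.03 0 0 0 1" --pt "0 0 0.03 0 0 0 1" --pt "0 0 0.02 0 0 0 1"

```text
time_s: 4.55
ee_pos: [0.5355, -0.0934, 0.1693]
eef_rot: [-3.14, 0.001, 0.871]
force: [-0.3, -0.4, -0.5]
grip_width: 0.094
grip_force: 0.0
```

Call:
jog_arm --pt "0 0 0 0 0 0 -1" --pt "0 0 0 0 0 0 -1" --pt "0 0 0 0 0 0 -1" --pt "0 0 0 0 0 0 -1" --pt "0 0 0 0 0 0 -1" --squeeze 20

```text
time_s: 5.05
ee_pos: [0.5365, -0.0941, 0.1718]
eef_rot: [3.14, -0.001, 0.87]
force: [-0.2, 0.4, 0.5]
grip_width: 0.0571
grip_force: 0.0
```

Call:
jog_arm --pt "0 0 0 0 0 0 -1" --pt "0 0 0 0 0 0 -1" --pt "0 0 0 0 0 0 -1"

```text
time_s: 5.35
ee_pos: [0.5363, -0.0941, 0.1711]
eef_rot: [-3.142, 0.0, 0.87]
force: [-0.4, -0.1, 0.2]
grip_width: 0.0332
grip_force: 0.0
```

Call:
jog_arm --pt "0 0 0 0 0 0 -1" --pt "0 0 0 0 0 0 -1" --pt "0 0 0 0 0 0 -1" --pt "0 0 0 0 0 0 -1" --pt "0 0 0 0 0 0 -1"

```text
time_s: 5.85
ee_pos: [0.5363, -0.0941, 0.171]
eef_rot: [3.142, 0.0, 0.87]
force: [-0.0, -0.4, -0.2]
grip_width: 0.0115
grip_force: 20.0
```

Call:
jog_arm --pt "0 0 -0.01 0 0 0 -1" --pt "0 0 -0.02 0 0 0 -1" --pt "0 0 -0.02 0 0 0 -1" --pt "0 0 -0.03 0 0 0 -1" --pt "0 0 -0.03 0 0 0 -1"

```text
time_s: 6.35
ee_pos: [0.536, -0.094, 0.2829]
eef_rot: [3.141, -0.0, 0.87]
force: [-0.4, -0.2, -0.3]
grip_width: 0.0115
grip_force: 20.0
```

Call:
jog_arm --pt "0 0 -0.04 0 0 0 -1" --pt "0.029 -0.019 0 0 0 0 -1" --pt "0.029 -0.019 0 0 0 0 -1" --pt "0.029 -0.019 0 0 0 0 -1" --pt "0.029 -0.019 0 0 0 0 -1"

```text
time_s: 6.85
ee_pos: [0.5529, 0.0449, 0.322]
eef_rot: [3.141, -0.0, 0.87]
force: [-0.2, 0.1, -1.0]
grip_width: 0.0113
grip_force: 20.0
```

Call:
jog_arm --pt "0.029 -0.019 0 0 0 0 -1" --pt "0.029 -0.019 0 0 0 0 -1" --pt "0.029 -0.019 0 0 0 0 -1" --pt "0.029 -0.019 0 0 0 0 -1" --pt "0 0 0 0 0 0 -1"

```text
time_s: 7.35
ee_pos: [0.5694, 0.1846, 0.3211]
eef_rot: [-3.141, -0.0, 0.873]
force: [0.1, -0.0, 0.5]
grip_width: 0.0114
grip_force: 20.0
```

Call:
jog_arm --pt "0 0 0 0 0 0 -1" --pt "0 0 0 0 0 0 -1"

```text
time_s: 7.55
ee_pos: [0.5697, 0.1805, 0.3215]
eef_rot: [3.141, -0.0, 0.869]
force: [-0.9, -0.2, 0.2]
grip_width: 0.0115
grip_force: 20.0
```

```bash
python3 - <<'E'
from h import *
s=save("side","pics/s2.png");t=save("top","pics/t2.png");o=ctrl.get_obs();print(o["ee_pos"],o["qpos"])
a=cv2.resize(t[150:330,120:320],None,fx=2,fy=2);b=cv2.resize(s[80:280,220:420],None,fx=2,fy=2)
k=np.zeros((400,800,3),np.uint8);k[:360,:400]=a;k[:,400:]=b;cv2.imwrite("pics/c2.png",k[:,:,::-1])
f=o["ee_pos"]-[0,0,.161];print("foot",f,proj("side",f),proj("side",[.583,.197,.11]))
E
```

```text
[0.56980238 0.18027101 0.32150513] [ 2.45180846e-01  3.54067852e-01  1.10899825e+00 -9.69673316e-05
  1.67807190e+00  9.47396911e-01]
foot [0.56980238 0.18027101 0.16050513] [[290.99900873 184.46297643]] [[295.93010395 198.90364438]]
```

View pics/c2.png

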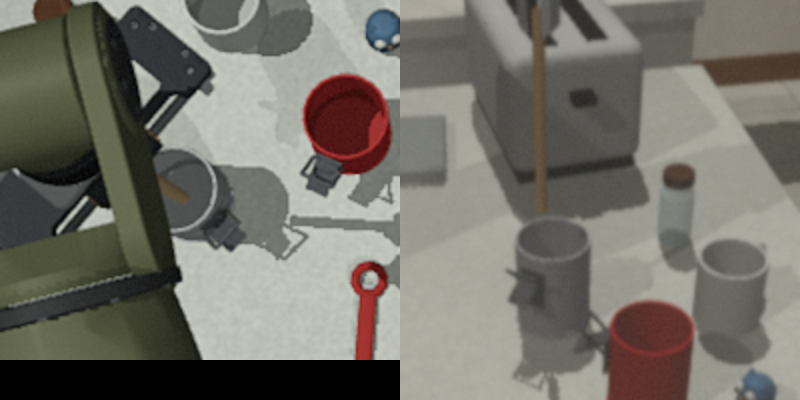

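The foot is at side (291,185.5), as computed. The canister's rim centre is at about (296.5,200), which fits the estimate too. The stick hangs straight above the mouth, toward the latch side, so I lower it.

Call:
jog_arm --pt "0 0 0.03 0 0 0 -1" --pt "0 0 0.03 0 0 0 -1" --pt "0 0 0.03 0 0 0 -1" --pt "0 0 0.025 0 0 0 -1" --pt "0 0 0.02 0 0 0 -1"

```text
time_s: 8.15
ee_pos: [0.5695, 0.1803, 0.1848]
eef_rot: [-3.141, 0.001, 0.869]
force: [0.3, 1.1, -0.0]
grip_width: 0.0115
grip_force: 20.0
```

Call:
jog_arm --pt "0.0161 0 0.0008 0 -0.1 0 -1" --pt "0.0161 0 0.0008 0 -0.1 0 -1" --pt "0.0161 0 0.0008 0 -0.1 0 -1" --pt "0 0 0 0 0 0 -1" --pt "0 0 0 0 0 0 -1"

```text
time_s: 8.65
ee_pos: [0.6006, 0.2174, 0.1776]
eef_rot: [-3.141, 0.301, 0.87]
force: [-0.1, 0.6, -0.5]
grip_width: 0.0113
grip_force: 20.0
```

Call:
jog_arm --pt "0.0193 0 0.0012 0 -0.12 0 -1" --pt "0 0 0 0 0 0 -1" --pt "0.0041 0 0.0091 0 0 0 -1" --pt "0 0 0 0 0 0 -1" --pt "0 0 0 0 0 0 -1"

```text
time_s: 9.15
ee_pos: [0.6116, 0.2296, 0.1653]
eef_rot: [3.14, 0.405, 0.869]
force: [0.2, -0.1, 1.2]
grip_width: 0.0117
grip_force: 20.0
```

```bash
python3 - <<'E'
from h import *
o=ctrl.get_obs();print(o["force"],o["qpos"]);th=o["eef_rot"][1];a=o["eef_rot"][2]
d=np.array([np.cos(a),np.sin(a),0]);u=d*np.sin(th)+[0,0,np.cos(th)]
f=o["ee_pos"]-.161*u;c=np.array([.583,.197,0]);m=f+u*(.11-f[2])/u[2]
print("foot",f,(f-c)@d,"mouth s",(m-c)@d,"lowest",f[2]-.006*np.sin(th))
s=save("side","pics/s3.png");t=save("top","pics/t3.png")
b=cv2.resize(s[100:260,240:380],None,fx=3.5,fy=3.5)
cv2.imwrite("pics/c3.png",b[:,:,::-1]);print(proj("side",m),proj("side",c+[0,0,.11]))
E
```

```text
[ 0.17020656 -0.05130314  1.16066495] [ 0.38870006  0.83393935  0.7810086  -0.19399207  1.8840144   1.06389774]
foot [0.57058065 0.18109106 0.01735247] -0.020167034349433257 mouth s 0.019581183176193364 lowest 0.014986834923867945
[[300.60823982 194.5425337 ]] [[295.93010395 198.90364438]]
```

View pics/c3.png

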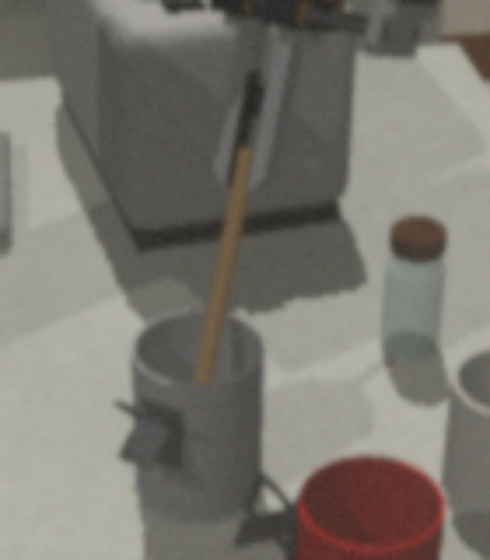

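The picture shows the stick tilted inside the mouth, clear of the rim, with the canister upright. I lower it on to the floor, watching the force.

Call:
jog_arm --pt "0.0028 0 0.0064 0 0 0 -1" --pt "0 0 0 0 0 0 -1" --pt "0 0 0 0 0 0 -1"

```text
time_s: 9.55
ee_pos: [0.6114, 0.2303, 0.1556]
eef_rot: [-3.141, 0.409, 0.87]
force: [-0.4, 0.4, 0.6]
grip_width: 0.0117
grip_force: 20.0
```

Call:
jog_arm --pt "0.0008 0 0.0018 0 0 0 -1" --pt "0 0 0 0 0 0 -1" --pt "0 0 0 0 0 0 -1"

```text
time_s: 9.85
ee_pos: [0.6117, 0.2305, 0.1541]
eef_rot: [3.141, 0.409, 0.87]
force: [1.0, 1.1, 2.8]
grip_width: 0.0116
grip_force: 20.0
```

Call:
jog_arm --pt "0.0004 0 0.0009 0 0 0 -1" --pt "0 0 0 0 0 0 -1" --pt "0 0 0 0 0 0 -1"

```text
time_s: 10.15
ee_pos: [0.6118, 0.2306, 0.1537]
eef_rot: [3.141, 0.408, 0.87]
force: [2.3, 3.0, 6.5]
grip_width: 0.0115
grip_force: 20.0
```

Call:
jog_arm --pt "0.0048 0 0.0001 0 -0.03 0 -1" --pt "0.0048 0 0.0001 0 -0.03 0 -1" --pt "0 0 0 0 0 0 -1" --pt "0 0 0 0 0 0 -1"

```text
time_s: 10.55
ee_pos: [0.6177, 0.2377, 0.1499]
eef_rot: [3.14, 0.467, 0.87]
force: [2.9, 3.3, 9.8]
grip_width: 0.0117
grip_force: 20.0
```

```bash
python3 - <<'E'
from h import *
o=ctrl.get_obs();print(o["force"],o["qpos"]);th=o["eef_rot"][1];a=o["eef_rot"][2]
d=np.array([np.cos(a),np.sin(a),0]);u=d*np.sin(th)+[0,0,np.cos(th)]
f=o["ee_pos"]-.161*u;c=np.array([.583,.197,0]);m=f+u*(.11-f[2])/u[2]
print("foot",f,(f-c)@d,"mouth s",(m-c)@d,"lowest",f[2]-.006*np.sin(th))
s=save("side","pics/s4.png")
cv2.imwrite("pics/c4.png",cv2.resize(s[100:260,240:380],None,fx=3.5,fy=3.5)[:,:,::-1])
E
```

```text
[2.92254774 3.29657362 9.83777159] [ 0.40551855  0.92157026  0.68158354 -0.22030807  1.95236946  1.06640793]
foot [0.57102223 0.18232552 0.00607396] -0.01893981738386249 mouth s 0.03340006351017309 lowest 0.00337514054766205
```

View pics/c4.png

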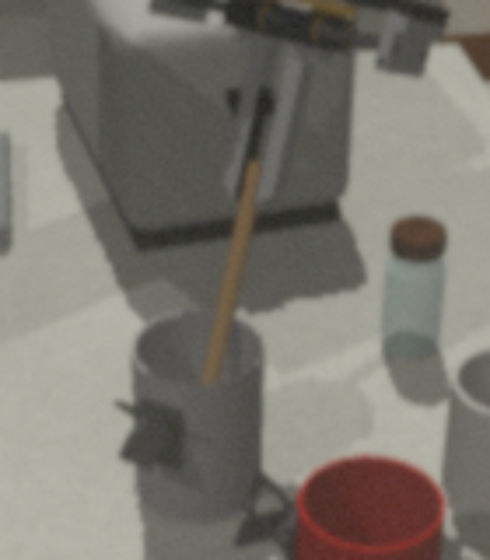

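Foot contact is confirmed at about 10 N, and the stick leans at the far rim. I ease the pressure and let go.

Call:
jog_arm --pt "-0.0004 0 -0.0009 0 0 0 -1" --pt "0 0 0 0 0 0 -1" --pt "0 0 0 0 0 0 0.3" --pt "0 0 0 0 0 0 0.3" --pt "0 0 0 0 0 0 0.3"

```text
time_s: 11.1
ee_pos: [0.617, 0.2369, 0.1492]
eef_rot: [-3.141, 0.47, 0.87]
force: [0.2, 0.2, 0.4]
grip_width: 0.0317
grip_force: 0.0
```

Call:
jog_arm --pt "0 0 0 0 0 0 0.3" --pt "0 0 0 0 0 0 0.3" --pt "0 0 0 0 0 0 0.3" --pt "0 0 0 0 0 0 0.3" --pt "0 0 0 0 0 0 0.3"

```text
time_s: 11.6
ee_pos: [0.6171, 0.237, 0.1497]
eef_rot: [-3.141, 0.469, 0.87]
force: [1.2, -0.6, 0.7]
grip_width: 0.061
grip_force: 0.0
```

Call:
jog_arm --pt "0 0 -0.01 0 0 0 0.3" --pt "0 0 -0.02 0 0 0 0.3" --pt "0 0 -0.03 0 0 0 0.3" --pt "0 0 -0.03 0 0 0 0.3" --pt "0 0 0 0 0 0 0.3"

```text
time_s: 12.1
ee_pos: [0.637, 0.2657, 0.2248]
eef_rot: [-3.137, 0.477, 0.874]
force: [0.2, 0.6, -1.7]
grip_width: 0.0606
grip_force: 0.0
```

Call:
jog_arm --pt "0 0 -0.03 0 0 0 0.3" --pt "-0.018 0 -0.036 0 0 0 0.3" --pt "-0.018 0 -0.036 0 0 0 0.3" --pt "0 0 0 0 0 0 0.3" --pt "0 0 0 0 0 0 0.3"

```text
time_s: 12.6
ee_pos: [0.6092, 0.2563, 0.3195]
eef_rot: [3.126, 0.442, 0.869]
force: [0.8, -0.2, -1.1]
grip_width: 0.0612
grip_force: 0.0
```

```bash
python3 - <<'E'
from h import *
s=save("side","pics/s5.png");t=save("top","pics/t5.png");o=ctrl.get_obs();print(o["ee_pos"],o["time_s"])
a=cv2.resize(t[190:290,160:260],None,fx=4,fy=4);b=cv2.resize(s[120:260,250:350],None,fx=4,fy=4)
k=np.zeros((560,800,3),np.uint8);k[:400,:400]=a;k[:,400:]=b;cv2.imwrite("pics/c5.png",k[:,:,::-1])
E
```

```text
[0.60954249 0.25637657 0.31711796] 12.7
```

View pics/c5.png

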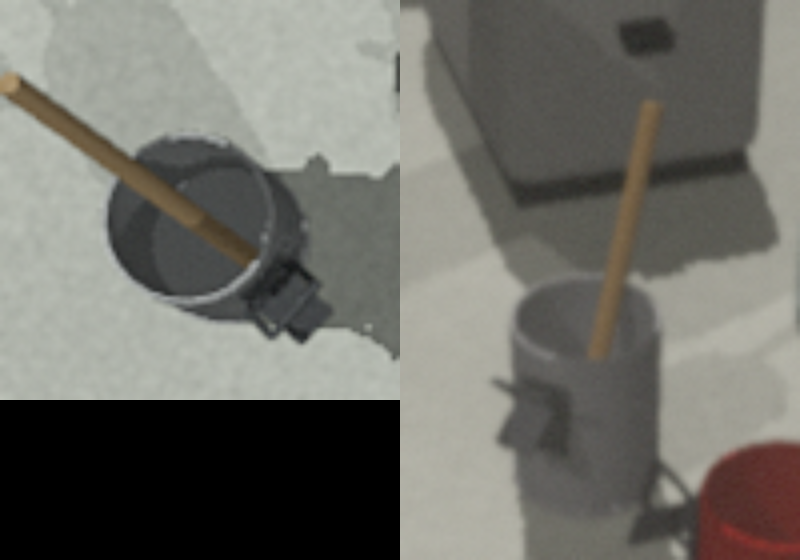

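The stick leans on the rim across from the latch: it crosses the rim at top-crop (133,160), with the latch at (290,300). The canister has not moved, its rim centre still at top px (208,245). The gripper is clear.

```bash
python3 -c "
from station import ctrl
print(ctrl.hand_in())"
```

```text
the job is handed in; nothing more can be done
None
```

The job is handed in: the long stick stands foot-down in the steel canister, leaning on the rim opposite the latch. The canister is upright and unmoved, and the two short utensils were left in the block.

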